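# Line up the blower hub's keyway

### The job

Turn the blue hub on the white blower motor until the white-edged keyway in the hub lines up with the yellow-edged slot in the flange around it, so that a key could slide straight through both, then let go. Leave the orange hub on the dark saw motor as it is.

Things in the scene. Friction and masses are not known exactly. Their poses are not given: they have to be found in the camera images.
- blue_hub (a joint): Angle of the blue hub about its upright axis on the white motor, rad: 0 when its keyway is exactly in line with the flange's yellow-edged slot, growing counter-clockwise seen from above; starts at 0.5 to 1.25. It turns stiffly (0.08 N m), within 3 rad either way, and stays where left. The hub's disc is 90 mm across; the keyway is 14 mm wide, radial, white-edged, 22 to 45 mm from the axis.
- blue_hub_grip (a point): Point on the blue hub's axis, 152 mm above the table, at the height to grip; z up, x towards the keyway. Here a grip block with two flats stands on the disc: 44 mm long (x), 28 mm between the flats (y), from 130 mm (disc top, level with the flange) to 170 mm above the table; a round shaft end, 18 mm across, rises 6 mm more.
- blower_motor_slot (a point): Middle of the yellow-edged slot in the grey flange ring (96 mm inside, 136 mm outside diameter) round the blue hub, on its top, 130 mm above the table, 58 mm from the hub's axis; 14 mm wide, radial; x points outwards along it, z up. The flange tops the white motor, bolted to a board 160 mm square; these never move.
- orange_hub_keyway (a point): Bystander: the white-edged keyway of the orange hub on the dark saw motor; the point is 35 mm from that hub's axis, on top of its disc, 130 mm above the table; x points outwards from the axis, z up. Same shape and sizes as the blue hub and its motor. It is not to be turned.

How it is judged:
At the end, for the whole second after the job is handed in: The blue hub's keyway is within 10 degrees of the yellow-edged slot, and the hub is at rest; the orange hub's keyway is within 6 mm of where it started (value of joint blue_hub between -0.175 and 0.175 rad and velocity of joint blue_hub between -0.05 and 0.05 rad/s and distance of orange_hub_keyway from where it was at the start of the episode below 0.006 m); the robot touches nothing.
It fails at once if the orange hub was turned (its keyway moved more than 6 mm) (distance of orange_hub_keyway from where it was at the start of the episode above 0.006 m).
It also fails if it takes over 32 s, if anything falls off the work surface, if the arm or the gripper's body presses on something with over 40 N, if the wrist force passes 120 N, or if a joint passes its speed limit or range.

### The arm

A 6-joint arm with a two-finger parallel gripper is mounted at the origin on the work surface. World frame = base frame: x ahead of the robot, y to its left, z up, the work surface at z = 0. Lengths are in m, angles in rad, forces in N, time in s.
With the tool pointing down it reaches from about 0.375 to 0.925 m from the base axis. Payload 5.7 kg.
Tool frame: the origin (TCP) lies at the very end of the fingers, on their centre line; the grasp point (between the pads) lies 19 mm behind it; z points along the fingers, y is the line along which they close (so a half turn about z gives the same grasp; the last joint's range is limited). The gripper opens to 88 mm and grips with 3 to 60 N. Pads are 20 mm wide; open, the fingers measure 115 mm over their backs; the gripper's body (75 mm by 178 mm) begins 61 mm behind the grasp point.
Start: joints at [1.18, 0.359, 1.51, -0, 1.272, -0.115], TCP at [0.163, 0.577, 0.223] pointing down, gripper open.
Joint ranges: [-2.97, 2.97], [-1.01, 2.36], [0.21, 2.38], [-0.96, 4.11], [0.2, 2.71], [-2.98, 2.98]. Speed limits (rad/s): [2.39, 2.39, 3.14, 3.14, 3.14, 3.14].

### API

Orientations are given as a unit quaternion [x, y, z, w].
In Python, from bench import arm gives the robot as it stands.
- The arm moves only by the shell command python3 -m jog 'ROWS' [FORCE]. ROWS is JSON, a list of rows, each a list of 7 numbers: the shift along the tool's x, y, z scaled (see below), then the turn, a rotation vector about the tool's x, y, z scaled (see below), then the closure, from 0 (fully open) to 1 (shut). A call has 1 to 20 rows; each row shifts and turns the commanded pose from where the row before left it, along the tool's axes as they then stand; what a row does not reach is not made up. The controller multiplies each number of a shift by 0.03 m and each number of a turn by 10 degrees. A row lasts 1/8 s, in which the tool goes at most 62.5 mm and 10.7 degrees, less where a joint would pass 70% of its speed; a pose out of reach is approached as far as the arm can. A call with a number of a shift or a turn outside -1 to 1 is refused whole. A call with a gripper value outside its range is refused whole. The fingers move at their own pace and stop on an object; FORCE is the grip in N (left out, the last holds). Time passes only in rows, so rows that do not move let the fingers close. It gives the time, the measured TCP pose, the force, the opening and the grip force at its end, in the units of the state.
- arm.get_obs(): the state, without advancing time (a new reading comes with each control period).
- arm.camera(name): name is "side" or "top" or "wrist"; returns the picture (420x560x3 uint8, blue, green, red); there is no depth.
- arm.camera_info(name): a dict with "mtx" (3x3 intrinsics, pixels), "k1" (the pictures are not rectified: a ray, as slopes to the right and down, at radius r is drawn at 1 + k1 r^2 times it, then the intrinsics apply), "cam_to_world" (4x4, takes a point from camera to world coordinates). Camera axes: x right, y up, looking along -z (the intrinsics and any distortion apply to the point x, -y, -z); pixel columns grow to the right and rows downward; lengths in m; the calibration is good to about 2 mm. A picture is of the moment at which its call begins: read the wrist's pose just before it. camera_info takes no time and is no camera call; for the wrist camera it gives the pose at the moment of the call.
- arm.hand_in(): hands the job in; it is judged then, once.
The state is a dict: "clock": time; "qpos": joint angles; "dq": joint speeds; "joint_efforts": joint torques, N m; "position": TCP position; "tool_rot": TCP orientation; "wrist_force": force on the tool from outside, world axes, zero at the start; "wrist_torque": the same for the moment, N m; "grip_width": finger opening in m; "gripper_force": force on a finger pad.
Only numpy, scipy, OpenCV 4.12 (cv2) and the standard library are available. Lean on these libraries where they do the work, as an engineer would, in place of code of your own. Each camera call takes 0.05 s, during which the arm holds its last target. There are 200 camera calls.

## Working session

There is one attempt and no reset: what is moved stays moved. The work goes in short steps, Python scripts to look and compute and a shell command to move; the robot and the scene stay as the last step left them, time stands still between calls to the robot, and variables do not carry over. Pictures are saved under pics/ and viewed, at most 10 in all, crops included, and the job is handed in when it is done.

```bash
mkdir -p pics; python3 - <<'E'
from bench import arm
import cv2,numpy as np
o=arm.get_obs();print(o['clock'],o['position'],o['tool_rot'],o['grip_width'])
a=arm.camera('top');b=arm.camera('side')
cv2.imwrite('pics/top.png',a);cv2.imwrite('pics/side.png',b)
E
```

```text
0.0 [0.16314461 0.57668792 0.22182248] [ 1.37465731e-01  9.90506112e-01 -8.73879105e-04 -2.26462001e-04] 0.0876864818433279
```

View pics/top.png

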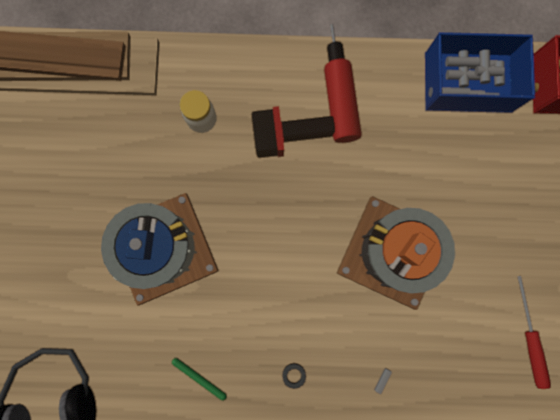

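The blue hub is at about (145,245), with its white keyway marks near (147,224) and the yellow slot near (179,231). The orange hub is at (411,250). Next I'll project these onto z=0.13.

```bash
cat > h.py <<'E'
import cv2,numpy as np
from bench import arm
def ray(info,px,z):
    K=np.array(info['mtx']);T=np.array(info['cam_to_world'])
    d=(np.array(px,float)-K[:2,2])/[K[0,0],K[1,1]]
    u=d.copy()
    for _ in range(20): u=d/(1+info['k1']*(u@u))
    v=T[:3,:3]@[u[0],-u[1],-1]; o=T[:3,3]
    return o+v*(z-o[2])/v[2]
def blobs(m,amin):
    n,l,s,c=cv2.connectedComponentsWithStats(m.astype(np.uint8))
    return [(s[i,4],c[i]) for i in range(1,n) if s[i,4]>=amin]
E
python3 - <<'E'
from h import *
im=cv2.imread('pics/top.png');info=arm.camera_info('top')
print(np.round(info['cam_to_world'],3))
hsv=cv2.cvtColor(im,cv2.COLOR_BGR2HSV)
x0,y0,x1,y1=95,190,220,305
sub=np.zeros(im.shape[:2],bool);sub[y0:y1,x0:x1]=1
H,S,V=[hsv[...,i] for i in range(3)]
masks=dict(white=(S<50)&(V>140),yel=(H>18)&(H<35)&(S>130)&(V>120),blue=(H>100)&(H<130)&(S>120))
for k,m in masks.items():
    for a,c in blobs(m&sub,5): print(k,a,c.round(1),ray(info,c,.13).round(4))
g=cv2.findContours((masks['blue']&sub).astype(np.uint8),0,2)[0]
print(cv2.minEnclosingCircle(np.vstack(g)))
cv2.imwrite('pics/crop.png',cv2.resize(im[y0:y1,x0:x1],None,fx=5,fy=5,interpolation=2))
E
```

```text
[[ 0.028  0.992 -0.12   0.489]
 [-1.     0.029  0.003  0.007]
 [ 0.007  0.119  0.993  0.859]
 [ 0.     0.     0.     1.   ]]
white 22 [140.4 223. ] [0.5535 0.2262 0.13  ]
white 23 [152.7 225.2] [0.5506 0.2064 0.13  ]
yel 44 [175.2 225.1] [0.5518 0.1703 0.13  ]
yel 43 [179.8 236.5] [0.5337 0.162  0.13  ]
blue 1940 [143.9 248.2] [0.5134 0.218  0.13  ]
((144.36956787109375, 245.66722106933594), 28.917112350463867)
```

View pics/crop.png

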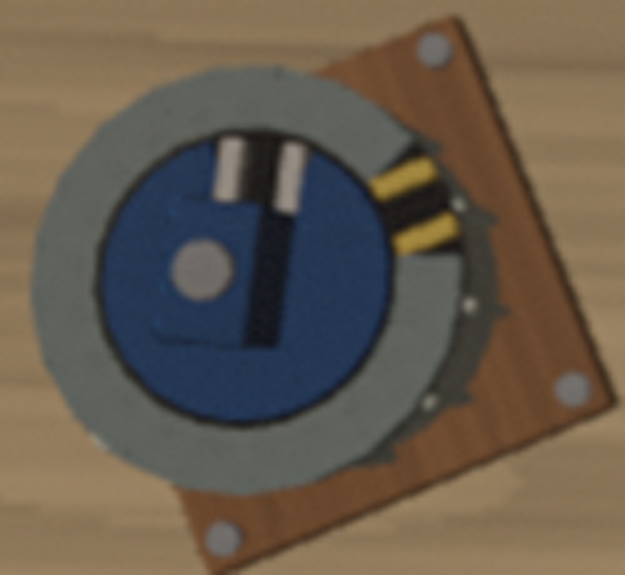

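The crop confirms both pairs of marks. The grip block's far wall leans outward because of parallax, but the marks at disc height are clear. Now I'll work out the angles and the move.

```bash
python3 - <<'E'
from h import *
from scipy.spatial.transform import Rotation as R
info=arm.camera_info('top');f=lambda p:ray(info,p,.13)
c=f((144.4,245.7));k=(f((140.4,223))+f((152.7,225.2)))/2;s=(f((175.2,225.1))+f((179.8,236.5)))/2
a=lambda p:np.arctan2(*(p-c)[[1,0]])
print(c,np.degrees([a(k),a(s),a(k)-a(s)]),np.linalg.norm(k-c),np.linalg.norm(s-c))
o=arm.get_obs();Rt=R.from_quat(o['tool_rot'])
print('tool y ang',np.degrees(np.arctan2(*Rt.as_matrix()[[1,0],1])))
print('shift tool units to 0.30',Rt.inv().apply(np.r_[c[:2],.30]-o['position'])/.03)
w=arm.camera_info('wrist');T=np.array(w['cam_to_world']);print(Rt.inv().apply(T[:3,3]-o['position']),Rt.inv().apply(-T[:3,2]),w['mtx'][0][0])
E
```

```text
[0.5174765  0.21754097 0.13      ] [ -2.02403356 -63.74160046  61.7175669 ] 0.03467703996320125 0.057221854495413435
tool y ang 74.2010255106388
shift tool units to 0.30 [-14.62341581  -8.31099971  -2.59212892]
[ 0.07677787  0.00154332 -0.16023931] [-2.77846329e-01  2.11593271e-04  9.60625511e-01] 376.3247168003748
```

```bash
python3 -m jog '[[-0.97,-0.55,-0.3,0,0,0,0],[-0.97,-0.55,-0.3,0,0,0,0],[-0.97,-0.55,-0.3,0,0,0,0],[-0.97,-0.55,-0.3,0,0,0,0],[-0.97,-0.55,-0.3,0,0,0,0],[-0.97,-0.55,-0.2,0,0,0,0],[-0.97,-0.55,-0.2,0,0,0,0],[-0.97,-0.55,-0.2,0,0,0,0],[-0.97,-0.55,-0.2,0,0,0,0],[-0.97,-0.55,-0.2,0,0,0,0],[-0.97,-0.55,0,0,0,0,0],[-0.97,-0.55,0,0,0,0,0],[-0.97,-0.55,0,0,0,0,0],[-0.97,-0.55,0,0,0,0,0],[-0.97,-0.55,0,0,0,0,0],[0,0,0,0,0,-0.7,0],[0,0,0,0,0,-0.7,0],[0,0,0,0,0,0,0]]'
cat > look.py <<'E'
import sys
from h import *
from scipy.spatial.transform import Rotation as R
info=arm.camera_info('wrist');o=arm.get_obs();im=arm.camera('wrist');cv2.imwrite(sys.argv[1],im)
hsv=cv2.cvtColor(im,cv2.COLOR_BGR2HSV);H,S,V=[hsv[...,i] for i in range(3)]
Rt=R.from_quat(o['tool_rot']);print(o['clock'],o['position'],'tool y ang',np.degrees(np.arctan2(*Rt.as_matrix()[[1,0],1])),o['qpos'].round(2))
for k,m in dict(white=(S<50)&(V>140),yel=(H>18)&(H<35)&(S>130)&(V>120),blue=(H>100)&(H<130)&(S>120)).items():
    for a,c in blobs(m,60): print(k,a,c.round(1),ray(info,c,.13).round(4))
E
python3 look.py pics/w1.png
```

```text
clock: 2.35
position: [0.5157, 0.2201, 0.2972]
tool_rot: [0.016, 1.0, -0.0, -0.001]
wrist_force: [-0.0, -0.7, 0.7]
grip_width: 0.0879
gripper_force: 0.0
2.35 [0.51573175 0.22009653 0.29718259] tool y ang 88.12137002428786 [ 0.28  0.24  1.49 -0.    1.41 -1.26]
white 232 [334.1 132.1] [0.4647 0.2696 0.13  ]
white 91 [355.5 171.4] [0.4993 0.2886 0.13  ]
yel 144 [218.2 211.5] [0.5321 0.165  0.13  ]
yel 139 [228.9 230. ] [0.55   0.1734 0.13  ]
yel 164 [ 51.8 377.6] [ 0.7087 -0.0263  0.13  ]
yel 1074 [238.8 389.6] [0.7282 0.1711 0.13  ]
blue 7211 [279.5 188.7] [0.5127 0.2213 0.13  ]
```

View pics/w1.png

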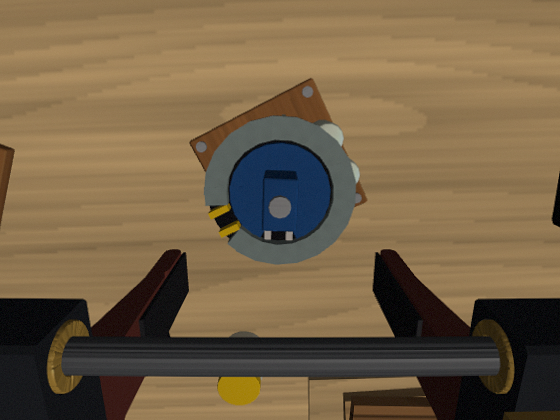

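The wrist view shows the blue disc centred near (281,191). The block is parallel to the tool, the keyway is at (278,236) and the slot at (223,221).

```bash
python3 - <<'E'
from h import *
from scipy.spatial.transform import Rotation as R
info=arm.camera_info('wrist');o=arm.get_obs();im=cv2.imread('pics/w1.png')
hsv=cv2.cvtColor(im,cv2.COLOR_BGR2HSV);H,S,V=[hsv[...,i] for i in range(3)]
m=((H>100)&(H<130)&(S>120)).astype(np.uint8)
g=max(cv2.findContours(m,0,2)[0],key=cv2.contourArea)
pts=np.array([ray(info,p[0],.13)[:2] for p in cv2.convexHull(g)],np.float32)
c,r=cv2.minEnclosingCircle(pts);c=np.array(c)
w=np.zeros(m.shape,np.uint8);w[225:245,258:300]=((S<50)&(V>140))[225:245,258:300]
k=np.mean([ray(info,q,.13)[:2] for _,q in blobs(w,5)],0);print([(a,q.round(1)) for a,q in blobs(w,5)])
s=np.array([.5411,.1692]);a=lambda p:np.degrees(np.arctan2(*(p-c)[::-1]))
print(c,r,a(k),a(s),a(k)-a(s),np.linalg.norm(k-c),np.linalg.norm(s-c))
print(R.from_quat(o['tool_rot']).inv().apply(np.r_[c,.135]-o['position'])/.03)
E
```

```text
[(np.int32(40), array([267. , 234.5])), (np.int32(40), array([289. , 235.5]))]
[0.51672328 0.22100878] 0.04601958394050598 -3.6038669761039026 -64.80238617911775 61.198519203013845 0.0397304894450765 0.05725708821655086
[-0.03479988  0.02959767  5.41107746]
```

```bash
python3 -m jog '[[-0.03,0.03,0.9,0,0,0,0],[0,0,0.9,0,0,0,0],[0,0,0.9,0,0,0,0],[0,0,0.9,0,0,0,0],[0,0,0.9,0,0,0,0],[0,0,0.45,0,0,0,0],[0,0,0.45,0,0,0,0],[0,0,0,0,0,0,0],[0,0,0,0,0,0,1],[0,0,0,0,0,0,1],[0,0,0,0,0,0,1],[0,0,0,0,0,0,1],[0,0,0,0,0,0,1],[0,0,0,0,0,0,1]]' 40
```

```text
clock: 4.15
position: [0.5169, 0.2209, 0.1356]
tool_rot: [0.016, 1.0, -0.0, -0.0]
wrist_force: [0.5, -13.6, 1.4]
grip_width: 0.0311
gripper_force: 7.2
```

```bash
python3 -m jog '[[0,0,0,0,0,0,1],[0,0,0,0,0,0,1],[0,0,0,0,0,0,1],[0,0,0,0,0,0,1]]' 40
```

```text
clock: 4.65
position: [0.5169, 0.2194, 0.1356]
tool_rot: [0.015, 1.0, -0.002, -0.0]
wrist_force: [-0.3, -6.5, 0.6]
grip_width: 0.0279
gripper_force: 39.6
```

```bash
python3 -m jog '[[0,-0.05,0,0,0,0,1],[0,0,0,0,0,0.6,1],[0,0,0,0,0,0.7,1],[0,0,0,0,0,0.7,1],[0,0,0,0,0,0.7,1],[0,0,0,0,0,0.7,1],[0,0,0,0,0,0.7,1],[0,0,0,0,0,0.7,1],[0,0,0,0,0,0.7,1],[0,0,0,0,0,0.6,1],[0,0,0,0,0,0,1],[0,0,0,0,0,0,1]]' 40
python3 look.py pics/w2.png | head -1
```

```text
clock: 6.15
position: [0.5175, 0.2202, 0.1356]
tool_rot: [0.52, 0.854, 0.001, 0.0]
wrist_force: [3.7, 4.1, -3.3]
grip_width: 0.0282
gripper_force: 39.6
6.15 [0.51750998 0.22024622 0.13560536] tool y ang 27.301206784914488 [ 0.28  0.4   1.69  0.    1.05 -0.2 ]
```

```bash
python3 -m jog '[[0,0,0,0,0,0,0],[0,0,0,0,0,0,0],[0,0,0,0,0,0,0],[0,0,0,0,0,0,0],[0,0,0,0,0,0,0],[0,0,0,0,0,0,0],[0,0,-0.5,0,0,0,0],[0,0,-0.9,0,0,0,0],[0,0,-0.9,0,0,0,0],[0,0,-0.9,0,0,0,0],[0,0,-0.9,0,0,0,0],[0,0,-0.9,0,0,0,0],[0,0,-0.5,0,0,0,0],[0,0,0,0,0,0,0]]'
python3 look.py pics/w3.png
```

```text
clock: 7.95
position: [0.5175, 0.2199, 0.302]
tool_rot: [0.521, 0.854, 0.001, 0.001]
wrist_force: [-0.4, -0.6, 0.7]
grip_width: 0.0874
gripper_force: 0.0
7.95 [0.51754487 0.21986815 0.30204788] tool y ang 27.196512453086942 [ 0.28  0.24  1.48 -0.    1.42 -0.2 ]
white 289 [261.1 109.7] [0.471  0.2772 0.13  ]
white 283 [306.1 111.9] [0.5061 0.2931 0.13  ]
yel 134 [266.9 248.1] [0.5322 0.1664 0.13  ]
yel 135 [287.6 248.9] [0.55   0.1745 0.13  ]
yel 383 [459.8 309.4] [0.7342 0.1955 0.13  ]
yel 206 [ 51.3 359.8] [ 0.3867 -0.0506  0.13  ]
yel 84 [510.6 359.1] [0.818  0.1709 0.13  ]
blue 7028 [279.9 185.5] [0.5155 0.2257 0.13  ]
```

View pics/w3.png

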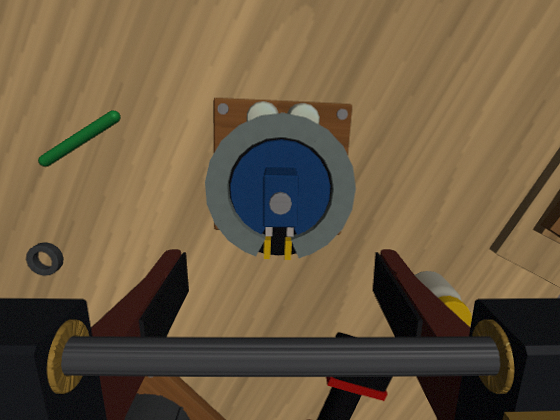

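The white keyway at (279,233) now lines up with the yellow slot at (277,248), to within a couple of degrees. The gripper is open and clear of the hub.

```bash
python3 -c "
from bench import arm
print(arm.hand_in())"
```

```text
the job is handed in; nothing more can be done
None
```

I turned the blue hub about 61° clockwise (seen from above) so its keyway lines up with the yellow-edged slot to within a couple of degrees, let go and moved clear, never went near the orange hub, and handed the job in at about 8 s.

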